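# Rub down the tape on a packed doughnut carton

### The job

The packed carton has just been closed with a strip of white tape along its top seam: rub the tape down so that it sticks. With the fingers shut, run the fingertips along the whole strip, from its left end (the robot's left) to its right end, keeping them on the tape and pressing lightly all the way. Do not push the top in, shove or lift the carton, or disturb anything standing around it, and come clear at the end.

Things in the scene. Friction and masses are not known exactly. Their poses are not given: they have to be found in the camera images.
- carton: The packed delivery carton: brown corrugated board, loose on the steel table, about 1 kg, 220 mm (its x) by 280 mm (its y), 120 mm high. Origin at the centre of its underside; z up. Its two top flaps meet in a seam along its y axis, at x = 0, and the white tape lies along that seam over the whole length of the carton. The y axis points to the end that is on the robot's left (the carton is turned at most 0.5 rad from square to the robot). Flat top, 120 mm above the table.
- tape_left (a point): Left end of the white tape strip on the carton's top: the middle of the strip's width, on the carton's left edge, on the tape's surface, 121 mm above the table. The strip is 50 mm wide and 1 mm proud of the board; at both ends it is folded 60 mm down the end wall.
- tape_mid (a point): Middle of the tape strip, on its surface (half-way between its ends).
- tape_right (a point): Right end of the white tape strip on the carton's top: the middle of the strip's width, on the carton's right edge, 280 mm from the left end.
- tape_near: The half of the tape strip that sticks to the near flap: 25 mm wide, 280 mm long, 1 mm thick. For judging it is counted in nine lengths, c0 at the left end to c8 at the right end (the end ones 35 mm, the others 30 mm). Origin in its middle, on its underside.
- tape_far: The half of the tape strip that sticks to the far flap, same size. Same nine lengths. Origin in its middle, on its underside.
- flap_near (a joint): Top flap on the robot's side, hinged on the carton's upper long edge 110 mm from the seam: 0 flat, grows as its seam edge is pressed in (rad; 0.01 rad = 1.1 mm at the seam). Stiff springy board: taped to the other flap it gives about 1 mm per 0.9 N pressed on the seam, anywhere along it (after a first 0.5 N), and springs back flat when let go.
- flap_far (a joint): The other top flap, on the side away from the robot; the tape makes it move together with flap_near. 0 flat, grows pressed in (rad).
- dispenser: Bystander: blue bench tape dispenser with a roll of white tape, 210 x 85 mm, 118 mm high, 0.9 kg, loose, beyond the carton's right end with about 60 mm between. Origin at the centre of its underside.
- tape_roll: Bystander: spare roll of white tape with a brown core, lying flat, 92 mm across, 50 mm high, beyond the carton's left end, loose. Origin at the centre of its underside.
- marker: Bystander: black marker with a red cap lying on the table on the robot's side of the carton, 140 mm long, 18 mm thick, loose. Origin under its middle.
- tub: Bystander: round lidded tub of pink sprinkles with a blue disc on its white lid, 102 mm across, 70 mm high, beyond the carton's left end, loose. Origin at the centre of its underside.
- spray_bottle: Bystander: white trigger spray bottle with a blue head, 84 mm across, 245 mm high, further out on the left, loose. Origin at the centre of its underside.
- sample: Bystander: ring doughnut with white icing and red nibs in a brown paper dish, 104 mm across the dish, 39 mm high, loose on the table on the far side of the carton. Origin at the centre of its underside.

How it is judged:
By the outcome, as a careful person would: the job done as asked, in the order asked, and still so for the second after the job is handed in, with the robot touching nothing.
It also fails if it takes over 45 s, if anything falls off the work surface, if the arm or the gripper's body presses on something with over 40 N, if the wrist force passes 120 N, or if a joint passes its speed limit or range.

### The arm

A 7-joint arm with a two-finger parallel gripper is mounted at the origin on the work surface. World frame = base frame: x ahead of the robot, y to its left, z up, the work surface at z = 0. Lengths are in m, angles in rad, forces in N, time in s.
With the tool pointing down it reaches from about 0.4 to 0.85 m from the base axis. Payload 10.4 kg.
Tool frame: the origin (TCP) lies midway between the tips of the shut fingers; the grasp point (between the pads) lies robot.grasp_offset behind it (robot.grasp_offset is the distance from the TCP to the grasp point, in m); z points along the fingers, y is the direction in which the jaws open and shut (so a half turn about z gives the same grasp; the last joint's range is limited). The gripper opens to 87 mm and grips with 3 to 60 N. Pads are 19 mm wide; open, the fingers measure 117 mm over their backs; the gripper's body (75 mm by 190 mm) begins 51 mm behind the grasp point.
Start: joints at [-1.137, 0.332, -0.065, 1.46, 0.022, 1.35, -0.088], TCP at [0.276, 0.561, 0.223] pointing down, gripper open.
Joint ranges: [-2.6, 2.6], [-0.5, 2.12], [-1.47, 1.34], [0.16, 2.42], [-1.27, 4.41], [0.06, 2.06], [-2.6, 2.6]. Speed limits (rad/s): [2.22, 2.22, 2.79, 2.79, 3.14, 3.14, 3.14].

### API

Orientations are given as a unit quaternion [w, x, y, z].
In Python, from bench import robot, optics, job gives the robot as it stands.
- The arm moves only by the tool move_arm, never from a script. Its argument "deltas" is a list that holds one entry, the list of rows, each a list of 5 numbers: the shift along the tool's x, y, z in units of 0.75 m (1.0 is 0.75 m), then the turn about the tool's z in units of 90 degrees (1.0 is 90 degrees), then the opening, from -1 (shut) to 1 (fully open). In form: [[[tx, ty, tz, spin, hand], ...]]. A call has 1 to 8 rows; each row is the pose to reach, as a shift and turn from the pose commanded when the call began, along the tool's axes at that moment; what a row does not reach only later rows make up. A row lasts 1/12 s, in which the tool goes at most 41.7 mm and 7.16 degrees, less where a joint would pass 70% of its speed; a pose out of reach is approached as far as the arm can. A call with a number of a shift or a turn outside -1 to 1 is refused whole. A call with a gripper value outside its range is refused whole. The fingers move at their own pace and stop on an object; "squeeze" is the grip in N (left out, the last holds). Time passes only in rows, so rows that repeat a pose let the fingers close. It gives the time, the measured TCP pose, the force and the opening at its end, in the units of the state.
- robot.sense(): the state, without advancing time (a new reading comes with each control period).
- optics.snapshot(name): name is "side" or "top" or "wrist"; returns (picture, depth): 400x640x3 uint8, red, green, blue; 400x640 float32, m along the optical axis (not along the pixel's ray), 0 where there is no reading.
- optics.camera_model(name): a dict with "fx", "fy", "cx", "cy" (pixels), "view" (4x4, takes a point from world to camera coordinates); the wrist camera has in their place "tool_from_camera" (4x4, takes a point from camera to tool coordinates, whose origin is the TCP and whose axes are the flange's). Camera axes: x right, y up, looking along -z (the intrinsics and any distortion apply to the point x, -y, -z); pixel columns grow to the right and rows downward; lengths in m; the calibration is good to about 2 mm. The wrist camera is an equidistant fisheye: a pixel r from the principal point sees the ray r / f radians off the axis. A picture is of the moment at which its call begins: read the wrist's pose just before it. camera_model takes no time and is no camera call.
- job.job_done(): hands the job in, once; it reports no verdict.
The state is a dict: "time": time; "joint_pos": joint angles; "qvel": joint speeds; "effort": joint torques, N m; "ee_pos": TCP position; "eef_rot": TCP orientation; "ft_force": force on the tool from outside, world axes, zero at the start; "moment": the same for the moment, N m; "gripper_width": finger opening in m.
Only numpy, scipy, OpenCV 4.12 (cv2) and the standard library are available. Lean on these libraries where they do the work, as an engineer would, in place of code of your own. Each camera call takes 0.05 s, during which the arm holds its last target. There are 200 camera calls.

## Working session

There is one attempt and no reset: what is moved stays moved. The work goes in short steps, Python scripts to look and compute and a tool call to move; the robot and the scene stay as the last step left them, time stands still between calls to the robot, and variables do not carry over. Pictures are saved under pics/ and viewed, about 8 in all and at most 12, crops included, and the job is handed in when it is done.

Besides the shell and the picture viewer there is one more tool, called after "Emit:" as name(argument=value, ...) on one line, values as JSON. move_arm: Moves the arm, as the interface text tells. Its arguments: {"type":"object","properties":{"deltas":{"type":"array","items":{"type":"array","items":{"type":"array","items":{"type":"number","minimum":-1,"maximum":1}}}},"squeeze":{"type":"number"}},"required":["deltas"]}

```bash
mkdir -p pics; cat > h.py <<'E'
import numpy as np, cv2
from bench import robot, optics, job
from scipy.spatial.transform import Rotation as R
def pt(cam,d,u,v):
    m=optics.camera_model(cam); z=float(np.median(d[v-1:v+2,u-1:u+2]))
    p=np.array([(u-m['cx'])/m['fx']*z,-(v-m['cy'])/m['fy']*z,-z,1])
    return (np.linalg.inv(m['view'])@p)[:3]
E
python3 - <<'E'
from h import *
s=robot.sense(); print({k:np.round(v,3) for k,v in s.items()}, robot.grasp_offset)
for n in('top','side'):
    p,d=optics.snapshot(n); cv2.imwrite(f'pics/{n}.png',p[:,:,::-1]); np.save(n,d); print({k:np.round(v,3) for k,v in optics.camera_model(n).items() if not isinstance(v,str)})
E
```

```text
{'time': np.float64(0.0), 'joint_pos': array([-1.137,  0.333, -0.065,  1.461,  0.022,  1.35 , -0.089]), 'qvel': array([ 0.001,  0.002, -0.002,  0.   ,  0.   ,  0.001, -0.   ]), 'effort': array([-1.0000e-03, -6.2325e+01,  2.4000e-02, -3.8990e+01, -6.1000e-02,
        4.0000e-02,  0.0000e+00]), 'ee_pos': array([0.276, 0.561, 0.222]), 'eef_rot': array([-0.   ,  0.226,  0.974, -0.001]), 'ft_force': array([0.294, 0.164, 0.073]), 'moment': array([0.025, 0.015, 0.058]), 'gripper_width': np.float64(0.087)} 0.0187
{'fx': np.float64(482.168), 'fy': np.float64(482.168), 'cx': np.float64(319.718), 'cy': np.float64(199.706), 'view': array([[ 1.000e-03, -1.000e+00, -1.000e-02,  1.270e-01],
       [ 9.900e-01, -1.000e-03,  1.380e-01, -5.520e-01],
       [-1.380e-01, -1.000e-02,  9.900e-01, -1.389e+00],
       [ 0.000e+00,  0.000e+00,  0.000e+00,  1.000e+00]])}
{'fx': np.float64(508.154), 'fy': np.float64(508.154), 'cx': np.float64(321.055), 'cy': np.float64(195.825), 'view': array([[ 0.978, -0.209,  0.011, -0.534],
       [ 0.138,  0.684,  0.716, -0.217],
       [-0.158, -0.699,  0.698, -1.167],
       [ 0.   ,  0.   ,  0.   ,  1.   ]])}
```

View pics/top.png

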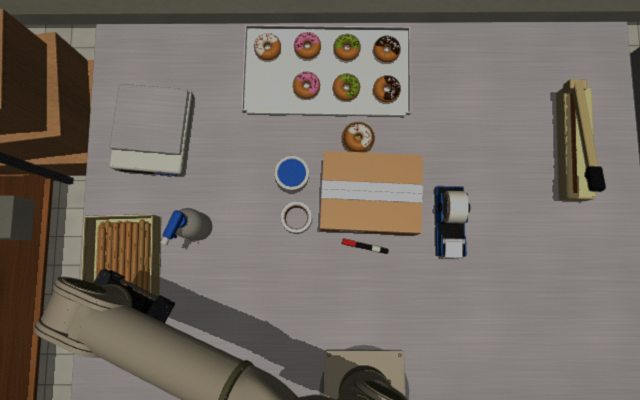

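View pics/side.png

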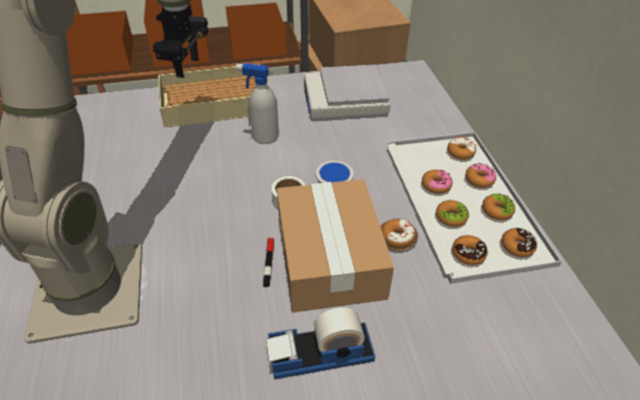

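The top view shows the carton at about (372,193), with tape from about (322,190) to (422,193). The tub and roll are to its left, the dispenser is to its right at (452,220), and the spray bottle is at (190,225). Next I'll measure in an enlarged crop.

```bash
python3 - <<'E'
from h import *
p=cv2.imread('pics/top.png'); d=np.load('top.npy')
c=cv2.resize(p[145:245,310:440],None,fx=6,fy=6,interpolation=cv2.INTER_CUBIC); cv2.imwrite('pics/c.png',c)
for u,v in[(326,190),(372,191),(417,193),(372,170),(372,215),(330,160),(292,174),(456,207)]: print(u,v,np.round(pt('top',d,u,v),4))
# carton-top mask by height
m=optics.camera_model('top'); vv,uu=np.mgrid[0:400,0:640]
P=np.stack([(uu-m['cx'])/m['fx']*d,-(vv-m['cy'])/m['fy']*d,-d,np.ones_like(d)],-1)@np.linalg.inv(m['view']).T
msk=((P[...,2]>.105)&(P[...,2]<.135)&(uu>310)&(uu<430)&(vv>145)&(vv<240))
r=cv2.minAreaRect(P[msk][:,:2].astype(np.float32)); print(r,np.round(cv2.boxPoints(r),4))
w=msk&(p.min(2)>150); q=P[w][:,:2]; r=cv2.minAreaRect(q.astype(np.float32)); print(w.sum(),r,np.round(cv2.boxPoints(r),4)); print(np.median(P[w][:,2]))
b=np.polyfit(q[:,1],q[:,0],1); print(b,q.mean(0))
E
```

```text
326 190 [0.5681 0.1085 0.121 ]
372 191 [ 0.5652 -0.0199  0.1207]
417 193 [ 0.5593 -0.145   0.1218]
372 170 [ 0.6249 -0.0208  0.1208]
372 215 [ 0.4975 -0.0187  0.1235]
330 160 [0.6534 0.0972 0.1228]
292 174 [0.6231 0.2074 0.073 ]
456 207 [ 0.5204 -0.253   0.1177]
((0.5661811232566833, -0.01818060874938965), (0.28191205859184265, 0.22183069586753845), 87.21228790283203) [[ 0.4485 -0.1536]
 [ 0.6701 -0.1644]
 [ 0.6838  0.1172]
 [ 0.4623  0.128 ]]
1648 ((0.5658400654792786, -0.019215747714042664), (0.27980130910873413, 0.04975692555308342), 87.3153305053711) [[ 0.5344 -0.1578]
 [ 0.5841 -0.1601]
 [ 0.5972  0.1194]
 [ 0.5475  0.1217]]
0.12160910225795807
[0.04420914 0.56663752] [ 0.56579077 -0.0191534 ]
```

View pics/c.png

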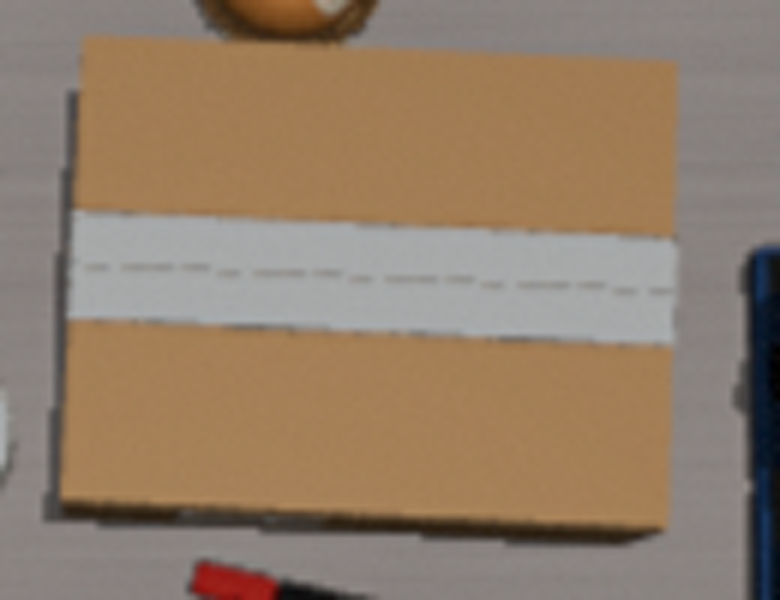

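Measured: tape centre is (0.566, -0.019) at z 0.121, with its left end at about (0.572, 0.121) and right end at about (0.560, -0.159). Sizes match (280 x 50 mm). I'll lift first to clear the spray bottle, then travel and spin so the jaws lie across the tape, with the fingers shut.

Emit:
move_arm(deltas=[[[0,0,-0.187,0,-1],[0,0,-0.187,0,-1],[0,0,-0.187,0,-1],[0,0,-0.187,0,-1],[-0.619,-0.369,-0.187,0.739,-1],[-0.619,-0.369,-0.187,0.739,-1],[-0.619,-0.369,-0.187,0.739,-1],[-0.619,-0.369,-0.187,0.739,-1]]], squeeze=10)

```text
time: 0.77
ee_pos: [0.3671, 0.4194, 0.3625]
eef_rot: [-0.0, 0.463, 0.886, -0.0]
ft_force: [0.6, 0.2, -0.2]
gripper_width: 0.0411
```

```bash
cat >> h.py <<'E'
TH=np.arctan(0.0452); A=np.array([np.sin(TH),np.cos(TH)]); C=np.array([.566,-.019])
def status():
    s=robot.sense(); q=s['eef_rot']; M=R.from_quat([q[1],q[2],q[3],q[0]]).as_matrix(); p=s['ee_pos']
    X=np.array([A[1],-A[0]]); d=p[:2]-C
    print('t',round(float(s['time']),2),'p',np.round(p,4),'along',round(d@A,4),'across',round(d@X,4),'F',np.round(s['ft_force'],2),'w',round(float(s['gripper_width']),4),'tilt',np.round(M[:,2],4))
    return p,M,X
def go(al,z,ac=0):
    p,M,X=status(); T=np.r_[C+al*A+ac*X,z]
    y=M[:2,1]; a=np.arctan2(y[1],y[0])-np.arctan2(X[1],X[0])
    print('units',np.round(M.T@(T-p)/.75,4),'spin',round(a/(np.pi/2),4))
E
python3 -c "
from h import *
go(.128,.25)"
```

```text
t 0.77 p [0.3671 0.4194 0.3625] along 0.429 across -0.2185 F [ 0.6   0.19 -0.19] w 0.0411 tilt [-4.e-04 -2.e-04 -1.e+00]
units [-0.4957 -0.0126  0.1499] spin 0.4159
```

Emit:
move_arm(deltas=[[[-0.49,-0.012,0,0.416,-1],[-0.49,-0.012,0,0.416,-1],[-0.49,-0.012,0,0.416,-1],[-0.49,-0.012,0,0.416,-1],[-0.49,-0.012,0,0.416,-1],[-0.49,-0.012,0,0.416,-1],[-0.49,-0.012,0,0.416,-1],[-0.49,-0.012,0,0.416,-1]]])

```text
time: 1.43
ee_pos: [0.5524, 0.1422, 0.3627]
eef_rot: [-0.0, 0.721, 0.693, -0.0]
ft_force: [1.5, -0.4, -0.8]
gripper_width: 0.0005
```

Emit:
move_arm(deltas=[[[0,0,0,0,-1],[0,0,0,0,-1],[0,0,0,0,-1],[0,0,0,0,-1]]])

```text
time: 1.77
ee_pos: [0.5513, 0.1455, 0.3625]
eef_rot: [-0.0, 0.72, 0.694, -0.0]
ft_force: [0.0, 1.1, 0.8]
gripper_width: 0.0005
```

```bash
python3 -c "
from h import *
go(.130,.18)"
```

```text
t 1.77 p [0.5513 0.1455 0.3625] along 0.1637 across -0.0222 F [0.01 1.06 0.82] w 0.0005 tilt [-7.e-04  4.e-04 -1.e+00]
units [-0.0452  0.0294  0.2433] spin 0.005
```

Emit:
move_arm(deltas=[[[-0.0452,0.0294,0.1,0.005,-1],[-0.0452,0.0294,0.2,0.005,-1],[-0.0452,0.0294,0.26,0.005,-1],[-0.0452,0.0294,0.278,0.005,-1],[-0.0452,0.0294,0.278,0.005,-1],[-0.0452,0.0294,0.278,0.005,-1],[-0.0452,0.0294,0.278,0.005,-1],[-0.0452,0.0294,0.278,0.005,-1]]])

```text
time: 2.43
ee_pos: [0.5732, 0.1106, 0.1563]
eef_rot: [0.0, 0.723, 0.691, 0.001]
ft_force: [-0.0, 0.2, 0.8]
gripper_width: 0.0005
```

```bash
python3 - <<'E'
from h import *
go(.130,.123)
F=[]
for n in('side','top','wrist'):
    p,d=optics.snapshot(n); cv2.imwrite(f'pics/{n}2.png',p[:,:,::-1]); F.append(robot.sense()['ft_force'])
print(np.round(F,2)); go(.130,.123)
a=cv2.resize(cv2.imread('pics/side2.png')[130:320,240:420],None,fx=3,fy=3); b=cv2.imread('pics/wrist2.png'); cv2.imwrite('pics/m.png',a)
E
```

```text
t 2.43 p [0.5732 0.1106 0.1563] along 0.1298 across 0.0013 F [-0.05  0.17  0.75] w 0.0005 tilt [ 1.6e-03  8.0e-04 -1.0e+00]
units [ 0.0003 -0.0018  0.0444] spin -0.0005
[[-0.6  -0.71  0.61]
 [-0.34 -0.07  0.51]
 [-0.13 -0.25  0.61]]
t 2.58 p [0.5739 0.1103 0.1572] along 0.1296 across 0.0021 F [-0.13 -0.25  0.61] w 0.0007 tilt [ 0.0041  0.0017 -1.    ]
units [ 0.0005 -0.003   0.0456] spin -0.0009
```

View pics/m.png

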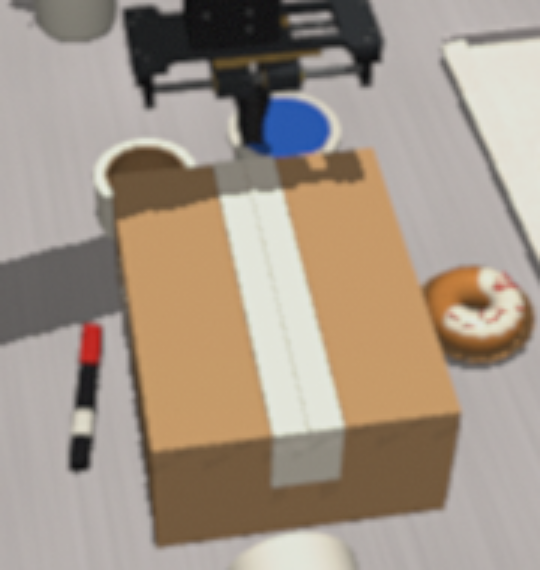

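View pics/wrist2.png

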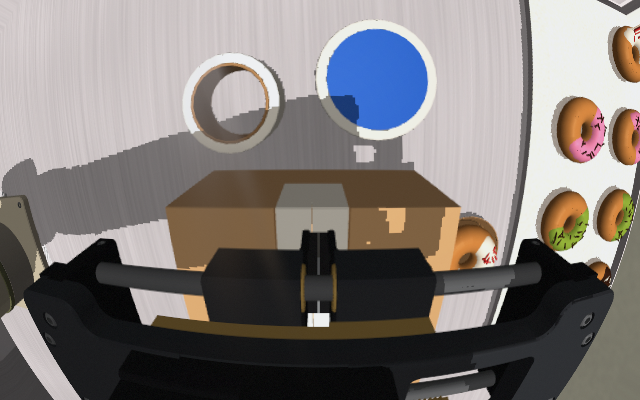

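The side view shows the shut fingers over the left end of the tape. In the wrist view the fingers are at column 318, and the tape's left edge runs from (278,207) to (349,207). I'll back-project those two points to check the lateral offset.

```bash
python3 - <<'E'
from h import *
p,M,X=status(); m=optics.camera_model('wrist'); T=m['tool_from_camera']; print({k:v for k,v in m.items() if k!='tool_from_camera'},np.round(T,3))
for u,v in[(278,207),(349,207),(310,185),(312,207)]:
    a=np.array([(u-m['cx'])/m['fx'],(v-m['cy'])/m['fy']]); r=np.hypot(*a); k=np.sin(r)/r
    ray=np.array([a[0]*k,-a[1]*k,-np.cos(r)])
    o=p+M@T[:3,3]; w=M@T[:3,:3]@ray; P=o+w*(.121-o[2])/w[2]; d=P[:2]-C
    print(u,v,np.round(P,4),'along',round(d@A,4),'across',round(d@X,4))
E
```

```text
t 2.58 p [0.5739 0.1103 0.1572] along 0.1296 across 0.0021 F [-0.13 -0.25  0.61] w 0.0007 tilt [ 0.0041  0.0017 -1.    ]
{'fx': 309.70691628693146, 'fy': 309.70691628693146, 'cx': 318.1568964416022, 'cy': 194.37885724997147} [[ 0.001  0.953  0.303  0.083]
 [ 1.    -0.001  0.001 -0.   ]
 [ 0.001  0.303 -0.953 -0.164]
 [ 0.     0.     0.     1.   ]]
278 207 [0.5465 0.1224 0.121 ] along 0.1404 across -0.0259
349 207 [0.5954 0.1201 0.121 ] along 0.1403 across 0.0231
310 185 [0.5694 0.137  0.121 ] along 0.156 across -0.0036
312 207 [0.5699 0.1213 0.121 ] along 0.1404 across -0.0024
```

Both measurements agree to 1.5 mm. Next I'll descend to just above the tape and shift 2 mm nearer.

Emit:
move_arm(deltas=[[[0,-0.003,0.02,0,-1],[0,-0.003,0.034,0,-1],[0,-0.003,0.04,0,-1],[0,-0.003,0.04,0,-1],[0,-0.003,0.04,0,-1],[0,-0.003,0.04,0,-1],[0,-0.003,0.04,0,-1],[0,-0.003,0.04,0,-1]]])

```text
time: 3.25
ee_pos: [0.5706, 0.1096, 0.1248]
eef_rot: [0.0, 0.724, 0.69, 0.0]
ft_force: [0.7, -0.0, 1.2]
gripper_width: 0.0004
```

```bash
cat > st.py <<'E'
from h import *
F=[];Z=[]
status()
for i in range(4):
    optics.snapshot('top'); s=robot.sense(); F.append(s['ft_force']);Z.append(s['ee_pos'])
print('F',np.round(F,2)[:,2],'Z',np.round(Z,4)[:,2]); go(-.132,.1195,-.0007)
E
python3 st.py
```

```text
t 3.25 p [0.5706 0.1096 0.1248] along 0.1287 across -0.0012 F [ 0.68 -0.    1.16] w 0.0004 tilt [ 7.e-04  3.e-04 -1.e+00]
F [-0.24  0.28 -0.93 -0.29] Z [0.1247 0.1246 0.1245 0.1244]
t 3.45 p [0.5703 0.1095 0.1244] along 0.1286 across -0.0015 F [-0.1  -0.19 -0.29] w 0.0005 tilt [ 2.e-04  1.e-04 -1.e+00]
units [-0.3474  0.0018  0.0065] spin -0.0014
```

Emit:
move_arm(deltas=[[[0,0.001,0.0027,0,-1],[0,0.001,0.004,0,-1],[0,0.001,0.004,0,-1],[0,0.001,0.004,0,-1],[0,0.001,0.004,0,-1],[0,0.001,0.004,0,-1]]])

```text
time: 3.95
ee_pos: [0.571, 0.1095, 0.1213]
eef_rot: [-0.0, 0.724, 0.69, 0.0]
ft_force: [-0.0, -0.8, -0.2]
gripper_width: 0.0005
```

```bash
python3 st.py
```

```text
t 3.95 p [0.571  0.1095 0.1213] along 0.1286 across -0.0008 F [-0.02 -0.85 -0.16] w 0.0005 tilt [-0.e+00  1.e-04 -1.e+00]
F [ 0.13  0.11  0.63 -0.38] Z [0.1213 0.1213 0.1213 0.1213]
t 4.15 p [0.571  0.1094 0.1213] along 0.1285 across -0.0008 F [-0.55 -0.25 -0.38] w 0.0005 tilt [-0.e+00  1.e-04 -1.e+00]
units [-0.3474  0.0009  0.0024] spin -0.0014
```

Emit:
move_arm(deltas=[[[0,0,0.0013,0,-1],[0,0,0.002,0,-1],[0,0,0.002,0,-1],[0,0,0.002,0,-1],[0,0,0.002,0,-1],[0,0,0.002,0,-1]]])

```text
time: 4.65
ee_pos: [0.5711, 0.1095, 0.1199]
eef_rot: [0.0, 0.724, 0.69, 0.0]
ft_force: [0.2, 0.3, 1.9]
gripper_width: 0.0008
```

```bash
python3 st.py
```

```text
t 4.65 p [0.5711 0.1095 0.1199] along 0.1286 across -0.0007 F [0.19 0.25 1.85] w 0.0008 tilt [ 2.e-04  2.e-04 -1.e+00]
F [1.2  1.29 2.61 1.38] Z [0.1198 0.1199 0.1198 0.1198]
t 4.85 p [0.5711 0.1095 0.1198] along 0.1286 across -0.0007 F [-0.6   0.32  1.38] w 0.0004 tilt [ 1.e-04  1.e-04 -1.e+00]
units [-0.3475  0.0008  0.0004] spin -0.0013
```

Contact begins at z of about 0.121, with about 1.6 N at 0.1198. I'll press about 1 mm more, then sweep to the right in short calls.

Emit:
move_arm(deltas=[[[0,0,0.0007,0,-1],[0,0,0.0013,0,-1],[0,0,0.0013,0,-1],[0,0,0.0013,0,-1],[-0.003,0,0.0013,0,-1],[-0.008,0,0.0013,0,-1],[-0.013,0,0.0013,0,-1],[-0.018,0,0.0013,0,-1]]])

```text
time: 5.52
ee_pos: [0.5704, 0.0956, 0.1189]
eef_rot: [-0.0, 0.724, 0.69, 0.0]
ft_force: [-0.5, 1.5, 1.9]
gripper_width: 0.0004
```

```bash
python3 st.py
```

```text
t 5.52 p [0.5704 0.0956 0.1189] along 0.1147 across -0.0007 F [-0.48  1.52  1.89] w 0.0004 tilt [ 3.e-04  3.e-04 -1.e+00]
F [2.12 3.47 1.75 2.62] Z [0.1189 0.1189 0.1189 0.1188]
t 5.72 p [0.5704 0.0949 0.1188] along 0.114 across -0.0007 F [-0.07 -2.23  2.62] w 0.0004 tilt [-0.e+00 -8.e-04 -1.e+00]
units [-0.328   0.0011 -0.0007] spin -0.0021
```

Emit:
move_arm(deltas=[[[-0.005,0,0,0,-1],[-0.01,0,0,0,-1],[-0.016,0,0,0,-1],[-0.022,0,0,0,-1],[-0.028,0,0,0,-1],[-0.034,0,0,0,-1],[-0.04,0,0,0,-1],[-0.045,0,0,0,-1]]])

```text
time: 6.38
ee_pos: [0.5687, 0.0616, 0.1188]
eef_rot: [-0.0, 0.724, 0.69, 0.0]
ft_force: [0.6, 1.7, 3.0]
gripper_width: 0.0007
```

```bash
python3 st.py
```

```text
t 6.38 p [0.5687 0.0616 0.1188] along 0.0807 across -0.0009 F [0.58 1.68 2.95] w 0.0007 tilt [ 0.e+00  1.e-04 -1.e+00]
F [3.1  2.29 2.64 2.44] Z [0.1188 0.1188 0.1188 0.1188]
t 6.58 p [0.5688 0.0614 0.1188] along 0.0804 across -0.0009 F [ 0.53 -1.94  2.44] w 0.0007 tilt [-1.e-04 -8.e-04 -1.e+00]
units [-0.2832  0.001  -0.0007] spin -0.0019
```

Emit:
move_arm(deltas=[[[-0.005,0,0,0,-1],[-0.011,0,0,0,-1],[-0.017,0,0,0,-1],[-0.023,0,0,0,-1],[-0.029,0,0,0,-1],[-0.035,0,0,0,-1],[-0.041,0,0,0,-1],[-0.047,0.0003,0,0,-1]]])

```text
time: 7.25
ee_pos: [0.5673, 0.0266, 0.1188]
eef_rot: [-0.0, 0.724, 0.69, 0.0]
ft_force: [-0.0, 1.3, 3.5]
gripper_width: 0.0004
```

Emit:
move_arm(deltas=[[[-0.006,0,0,0,-1],[-0.012,0,0,0,-1],[-0.018,0,0,0,-1],[-0.024,0,0,0,-1],[-0.03,0,0,0,-1],[-0.036,0,0,0,-1],[-0.042,0,0,0,-1],[-0.048,0.0003,0,0,-1]]])

```text
time: 7.92
ee_pos: [0.5658, -0.0093, 0.1188]
eef_rot: [-0.0, 0.724, 0.69, 0.0]
ft_force: [0.3, 2.0, 2.3]
gripper_width: 0.0002
```

```bash
python3 st.py; python3 - <<'E'
from h import *
p,d=optics.snapshot('top'); cv2.imwrite('pics/mid.png',cv2.resize(p[130:260,270:480,::-1],None,fx=3.5,fy=3.5))
E
```

```text
t 7.92 p [ 0.5658 -0.0093  0.1188] along 0.0096 across -0.0006 F [0.3  1.95 2.29] w 0.0002 tilt [-1.e-04  1.e-04 -1.e+00]
F [2.97 2.75 2.55 1.75] Z [0.1188 0.1188 0.1188 0.1188]
t 8.12 p [ 0.5658 -0.0099  0.1188] along 0.0091 across -0.0006 F [-0.72 -1.26  1.75] w 0.0006 tilt [-0.e+00 -9.e-04 -1.e+00]
units [-0.1881  0.0004 -0.0008] spin -0.0019
```

View pics/mid.png

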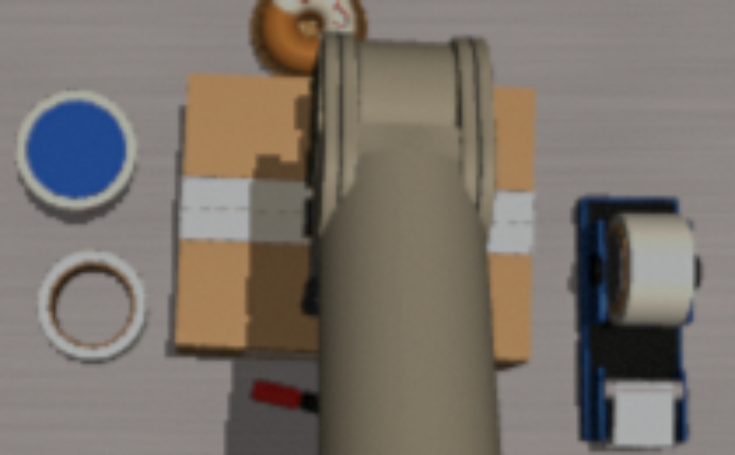

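Carton corner is at (323.7,150.9), against (323.8,151.2) before, so it hasn't moved. The bystanders are unmoved as well. I'll continue to the right end.

Emit:
move_arm(deltas=[[[-0.005,0,0,0,-1],[-0.011,0,0,0,-1],[-0.017,0,0,0,-1],[-0.023,0,0,0,-1],[-0.029,0,0,0,-1],[-0.035,0,0,0,-1],[-0.041,0,0,0,-1],[-0.047,0.0001,0,0,-1]]])

```text
time: 8.83
ee_pos: [0.5642, -0.0446, 0.1188]
eef_rot: [-0.0, 0.724, 0.69, 0.0]
ft_force: [0.3, 2.5, 1.7]
gripper_width: 0.0007
```

Emit:
move_arm(deltas=[[[-0.006,0,0,0,-1],[-0.012,0,0,0,-1],[-0.018,0,0,0,-1],[-0.024,0,0,0,-1],[-0.03,0,0,0,-1],[-0.036,0,0,0,-1],[-0.042,0,0,0,-1],[-0.048,0.0001,0,0,-1]]])

```text
time: 9.5
ee_pos: [0.5626, -0.0805, 0.1188]
eef_rot: [-0.0, 0.724, 0.69, -0.0]
ft_force: [0.6, 1.5, 2.9]
gripper_width: 0.0008
```

Emit:
move_arm(deltas=[[[-0.006,0,0,0,-1],[-0.012,0,0,0,-1],[-0.018,0,0,0,-1],[-0.024,0,0,0,-1],[-0.03,0,0,0,-1],[-0.036,0,0,0,-1],[-0.042,0,0,0,-1],[-0.048,0.0001,0,0,-1]]])

```text
time: 10.17
ee_pos: [0.561, -0.1165, 0.1188]
eef_rot: [-0.0, 0.724, 0.69, 0.0]
ft_force: [0.2, 0.9, 3.5]
gripper_width: 0.0009
```

```bash
python3 st.py
```

```text
t 10.17 p [ 0.561  -0.1165  0.1188] along -0.0976 across -0.0006 F [0.2  0.92 3.5 ] w 0.0009 tilt [-0.e+00  1.e-04 -1.e+00]
F [2.58 2.74 3.53 3.02] Z [0.1188 0.1188 0.1188 0.1188]
t 10.37 p [ 0.5609 -0.117   0.1188] along -0.0981 across -0.0007 F [-0.21 -2.49  3.02] w -0.0 tilt [-0.e+00 -9.e-04 -1.e+00]
units [-0.0452  0.0001 -0.0009] spin -0.0019
```

Emit:
move_arm(deltas=[[[-0.006,0,0,0,-1],[-0.013,0,0,0,-1],[-0.02,0,0,0,-1],[-0.027,0,0,0,-1],[-0.034,0,0,0,-1],[-0.041,0,0,0,-1],[-0.047,0,0,0,-1],[-0.047,0,0,0,-1]]])

```text
time: 11.03
ee_pos: [0.5591, -0.1528, 0.1188]
eef_rot: [0.0, 0.724, 0.69, -0.0]
ft_force: [-0.7, -2.6, 2.6]
gripper_width: 0.0005
```

```bash
python3 -c "
from h import *
status()"
```

```text
t 11.03 p [ 0.5591 -0.1528  0.1188] along -0.134 across -0.0008 F [-0.69 -2.64  2.58] w 0.0005 tilt [ 0.e+00 -7.e-04 -1.e+00]
```

Emit:
move_arm(deltas=[[[0,0,-0.004,0,-1],[0,0,-0.015,0,-1],[0,0,-0.05,0,-1],[0,0,-0.1,0,-1],[0,0,-0.15,0,-1],[0,0,-0.2,0,-1],[0,0,-0.2,0,-1],[0,0,-0.2,0,-1]]])

```text
time: 11.7
ee_pos: [0.5603, -0.1514, 0.2714]
eef_rot: [0.002, 0.724, 0.69, 0.001]
ft_force: [-0.1, -0.4, -0.8]
gripper_width: 0.0004
```

```bash
python3 - <<'E'
from h import *
status()
p,d=optics.snapshot('side'); cv2.imwrite('pics/end.png',p[:,:,::-1])
p,d=optics.snapshot('top'); status()
E
```

```text
t 11.7 p [ 0.5603 -0.1514  0.2714] along -0.1326 across 0.0002 F [-0.07 -0.35 -0.82] w 0.0004 tilt [ 4.3e-03 -2.0e-04 -1.0e+00]
t 11.8 p [ 0.559  -0.151   0.2682] along -0.1322 across -0.0011 F [ 0.33 -0.08 -0.42] w 0.0006 tilt [-1.e-03  3.e-04 -1.e+00]
```

View pics/end.png

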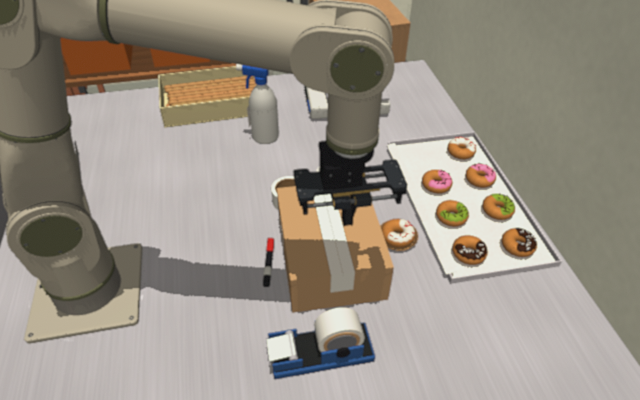

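The final side view shows the tool clear above the carton. The carton's right corners, at about (292,306) and (388,298), and the dispenser, marker and doughnut are where they were at the start. Handing in.

```bash
python3 -c "
from bench import job; print(job.job_done())"
```

```text
the job is handed in; nothing more can be done
None
```

I rubbed the whole tape strip down once, left to right, with the fingers shut, then lifted the tool straight up off the tape and handed the job in at about 12 s.

- **Coverage:** I touched down about 11 mm in from the left end and lifted off about 6 mm in from the right. The 19 mm fingertips reach to within about 2 mm of the left edge and past the right one. They stayed within about 1 mm of my measured seam line throughout.
- **Pressure:** readings were about 1.7–3.5 N, with roughly 0.6–1 N of sensor noise. The tips sat about 2 mm below the measured tape surface the whole way.
- **Measurements:** the top camera gave the tape as 280 x 50 mm. The wrist camera's reading of the seam differed from that by about 1.5 mm, so I aimed between the two.
- **Final checks:** after lifting, the force was back to noise level and the tool was about 150 mm above the carton. In the pictures the carton had not moved, and the dispenser, marker and doughnut stood as before. At the end the tub was hidden and the tape roll and tray were partly hidden behind the arm. The tub and roll were undisturbed in the mid-sweep picture, and the arm did not go near them after that.

No check failed.

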